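Change the feed gear at the gearbox selector

ROBOT

A 6-joint arm with a two-finger parallel gripper is mounted at the origin on the work surface. World frame = base frame: x ahead of the robot, y to its left, z up, the work surface at z = 0. Lengths are in m, angles in degrees, forces in N, time in s.
With the tool pointing down it reaches from about 0.4 to 0.825 m from the base axis. Payload 7 kg.
Tool frame: the origin (TCP) lies at the very end of the fingers, on their centre line; the grasp point (between the pads) lies 19 mm behind it (r.hold_point_z is the distance from the TCP to the grasp point, in m); z points along the fingers, y is the line along which they close (so a half turn about z gives the same grasp; the last joint's range is limited). The gripper opens to 88 mm and grips with 3 to 60 N. Pads are 19 mm wide; open, the fingers measure 130 mm over their backs; the gripper's body (78 mm by 193 mm) begins 47 mm behind the grasp point.
Start: joints at [79.819, 20.546, 0.682, 0, -70.136, -16.507], TCP at [0.303, 0.603, 0.227] pointing down, gripper open.
Joint ranges: [-176.03, 176.03], [-82.01, 121.73], [-58.28, 71.71], [-173.87, 95.51], [-174.79, -0.11], [-173.66, 173.66]. Speed limits (degrees/s): [136.94, 136.94, 172.46, 180, 180, 180].

INTERFACE

Orientations are given as [roll, pitch, yaw] about the fixed x, y, z axes, in that order (R = Rz(yaw) Ry(pitch) Rx(roll)).
In Python, from plant import telemetry, vision, workorder, r gives the robot as it stands.
- The arm moves only by the tool move_arm, never from a script. Its argument "plan" is a list of rows, each a list of 7 numbers: the opening, from -1 (shut) to 1 (fully open), so that 0 is half open, then the shift along the world's x, y, z in m, then the turn, a rotation vector about the world's x, y, z in degrees. In form: [[fingers, dx, dy, dz, ax, ay, az], ...]. A call has 1 to 20 rows; each row shifts and turns the commanded pose from where the row before left it; what a row does not reach is not made up. A row lasts 1/8 s, in which the tool goes at most 62.5 mm and 10.7 degrees, less where a joint would pass 70% of its speed; a pose out of reach is approached as far as the arm can. A call is refused whole if a number of a shift passes 0.0625 or a number of a turn 10.7, either way. A call with a gripper value outside its range is refused whole. The fingers move at their own pace and stop on an object; "force" is the grip in N (left out, the last holds). Time passes only in rows, so rows that do not move let the fingers close. It gives the time, the measured TCP pose, the force, the opening and the grip force at its end, in the units of the state.
- telemetry.get_state(): the state, without advancing time (a new reading comes with each control period).
- vision.capture(name): name is "side" or "top"; returns a dict with "img" (400x640x3 uint8, red, green, blue), "depth" (400x640 float32, m along the optical axis (not along the pixel's ray), 0 where there is no reading), "intrinsics" (3x3 intrinsics, pixels), "R" (3x3) and "t" (3): a world point X has camera coordinates R X + t. Camera axes: x right, y down, z forward; pixel columns grow to the right and rows downward; lengths in m; the calibration is good to about 2 mm. A picture is of the moment at which its call begins.
- workorder.close_job(): hands the job in; it is judged then, once.
The state is a dict: "time_s": time; "joints": joint angles; "qd": joint speeds; "joint_torque": joint torques, N m; "tcp_pos": TCP position; "eef_rot": TCP orientation; "contact_force": force on the tool from outside, world axes, zero at the start; "moment": the same for the moment, N m; "gripper_width": finger opening in m; "gripper_force": force on a finger pad.
Only numpy, scipy, OpenCV 4.12 (cv2) and the standard library are available. Lean on these libraries where they do the work, as an engineer would, in place of code of your own. Each camera call takes 0.05 s, during which the arm holds its last target. There are 200 camera calls.

TASK

Change the feed on the blue gearbox: push its black-knobbed selector lever through the gate, along its middle slot to the cross channel, across, and fully home into the slot with the green tag, and leave it there. Only push the lever, do not take its knob or stem between the fingers; do not put it into another tagged slot on the way, and leave the gear, the oil bottle and the wrench where they are.

Things in the scene. Friction and masses are not known exactly. Their poses are not given: they have to be found in the camera images.
- housing: blue gearbox housing fixed to the bench, 156 x 156 mm (foot 180 x 170 mm), with a flat aluminium gate plate, 150 x 150 mm, whose top is 110 mm above the bench. Origin: centre of the underside; x axis along the gate's slots (roughly away from the robot), y to the left along the cross channel, z up; it stands at various yaws
- gate (a point): centre of the gate, on the plate's top; axes as the housing's. Three slots along x at y = -26, 0 and +26 mm, each 16 mm wide, from x = -31 to +31 mm, joined at x = 0 by one cross channel 18 mm wide along y; the tongues between the slots have rounded ends. The gate is rigid and stops the lever's stem. The two ends of the middle slot have no tag
- shift (a joint): lean of the lever along the slots, rad: 0 upright in the cross channel, positive leaning to the housing's +x, negative to -x. Fully home in a corner slot it reads about +-0.29 to 0.31; to pass along the cross channel it must be within about +-0.04. At the start the lever stands anywhere along the middle slot, -0.27 to +0.27
- cross (a joint): lean of the lever along the cross channel, rad: 0 in the middle slot, positive leaning to the housing's +y, negative to -y; the outer slots are at about +-0.32 (gate stops it at about +-0.35)
- knob (a point): centre of the black ball knob, 34 mm in diameter, on top of the lever's steel stem, 10 mm in diameter; z axis up along the lever. It stands 190 mm above the bench when upright, about 175 mm in a corner slot. Friction holds the lever wherever it is left, it does not spring back; the knob takes about 1.5 N to push
- pivot (a point): point the lever swings about, inside the housing on its axis, 30 mm above the bench, 160 mm below the knob's centre. Knob in the housing's frame = (160 sin shift, 160 sin cross cos shift, 30 + 160 cos cross cos shift) mm
- green_tag: green square tag, 18 x 18 x 2 mm, fixed on the gate plate just beyond the closed end of the slot it names; origin on the plate, under its centre. The four tags mark the four corner slots and change places from run to run: in the housing's frame they lie at x = +-46 mm, y = +-26 mm
- red_tag: red square tag, 18 x 18 x 2 mm, fixed on the gate plate just beyond the closed end of the slot it names; origin on the plate, under its centre. The four tags mark the four corner slots and change places from run to run: in the housing's frame they lie at x = +-46 mm, y = +-26 mm
- yellow_tag: yellow square tag, 18 x 18 x 2 mm, fixed on the gate plate just beyond the closed end of the slot it names; origin on the plate, under its centre. The four tags mark the four corner slots and change places from run to run: in the housing's frame they lie at x = +-46 mm, y = +-26 mm
- blue_tag: blue square tag, 18 x 18 x 2 mm, fixed on the gate plate just beyond the closed end of the slot it names; origin on the plate, under its centre. The four tags mark the four corner slots and change places from run to run: in the housing's frame they lie at x = +-46 mm, y = +-26 mm
- gear: steel spur gear lying flat, 68 mm across, 16 mm thick with a hub to 26 mm, origin under its centre, beside the housing; a bystander, loose
- oil: white oil bottle with a red cap, 44 mm in diameter, 100 mm high, origin under its centre, beside the housing; a bystander, loose
- wrench: steel open-ended wrench lying flat in front of the housing, on the robot's side; origin under it; a bystander, loose

How it is judged (in metres and radians):
At the end, for the whole second after the job is handed in: the lever stands in the corner slot whose tag is green, leaning along the slot by more than 0.25 rad (within about 4 mm of the slot's end at the gate) and across by more than 0.25 rad, at rest (((x of green_tag in the frame of housing above 0.02 m and y of green_tag in the frame of housing above 0.01 m and value of joint each of shift, cross above 0.25 rad) or (x of green_tag in the frame of housing above 0.02 m and y of green_tag in the frame of housing below -0.01 m and value of joint shift above 0.25 rad and value of joint cross below -0.25 rad) or (x of green_tag in the frame of housing below -0.02 m and y of green_tag in the frame of housing above 0.01 m and value of joint shift below -0.25 rad and value of joint cross above 0.25 rad) or (x of green_tag in the frame of housing below -0.02 m and y of green_tag in the frame of housing below -0.01 m and value of joint each of shift, cross below -0.25 rad)) and velocity of joint shift between -0.05 and 0.05 rad/s and velocity of joint cross between -0.05 and 0.05 rad/s); the robot touches nothing.
It fails at once if the lever is put into a slot with another tag (shift and cross both beyond 0.2 rad there) ((value of joint each of shift, cross above 0.2 rad and not (x of green_tag in the frame of housing above 0.02 m and y of green_tag in the frame of housing above 0.01 m)) or (value of joint shift above 0.2 rad and value of joint cross below -0.2 rad and not (x of green_tag in the frame of housing above 0.02 m and y of green_tag in the frame of housing below -0.01 m)) or (value of joint shift below -0.2 rad and value of joint cross above 0.2 rad and not (x of green_tag in the frame of housing below -0.02 m and y of green_tag in the frame of housing above 0.01 m)) or (value of joint each of shift, cross below -0.2 rad and not (x of green_tag in the frame of housing below -0.02 m and y of green_tag in the frame of housing below -0.01 m))).
It fails at once if the knob or stem is taken between the fingers (the grasp point within 12 mm of the lever's axis, from 70 mm below to 12 mm above the knob's centre) (x of the grasp point in the frame of knob between -0.012 and 0.012 m and y of the grasp point in the frame of knob between -0.012 and 0.012 m and z of the grasp point in the frame of knob between -0.07 and 0.012 m).
It fails at once if the gear is moved by more than 15 mm or lifted (distance of gear from where it was at the start of the episode above 0.015 m).
It fails at once if the oil is moved by more than 15 mm or lifted (distance of oil from where it was at the start of the episode above 0.015 m).
It fails at once if the wrench is moved by more than 15 mm or lifted (distance of wrench from where it was at the start of the episode above 0.015 m).
It also fails if it takes over 58 s, if anything falls off the work surface, if the arm or the gripper's body presses on something with over 40 N, if the wrist force passes 120 N, or if a joint passes its speed limit or range.

## Working session

There is one attempt and no reset: what is moved stays moved. The work goes in short steps, Python scripts to look and compute and a tool call to move; the robot and the scene stay as the last step left them, time stands still between calls to the robot, and variables do not carry over. Pictures are saved under pics/ and viewed, at most 13 in all, crops included, and the job is handed in when it is done.

Besides the shell and the picture viewer there is one more tool, called after "Emit:" as name([rows], argument=value, ...), one row to a line, values as JSON. move_arm: Moves the arm, as the interface text tells. Its arguments: {"type":"object","properties":{"plan":{"type":"array"},"force":{"type":"number"}},"required":["plan"]}

```bash
mkdir -p pics; python3 - <<'E'
from plant import telemetry, vision
import cv2, numpy as np
for n in ("top","side"):
    c=vision.capture(n); cv2.imwrite(f"pics/{n}0.png",c["img"][:,:,::-1]); np.savez(f"{n}0.npz",**c)
    print(n,c["intrinsics"].tolist(),(-c["R"].T@c["t"]).round(3),c["R"].round(3).tolist())
s=telemetry.get_state();print(s["time_s"],s["tcp_pos"],s["eef_rot"],s["gripper_width"])
E
```

```text
top [[439.27993352736837, 0.0, 321.4673897539766], [0.0, 439.27993352736837, 195.95017886451745], [0.0, 0.0, 1.0]] [0.436 0.052 0.973] [[0.023, -1.0, -0.017], [-0.993, -0.021, -0.116], [0.116, 0.02, -0.993]]
side [[451.84816508971033, 0.0, 323.5734708761828], [0.0, 451.84816508971033, 204.8055646520444], [0.0, 0.0, 1.0]] [ 0.282 -0.637  0.783] [[0.946, -0.325, 0.015], [-0.21, -0.646, -0.734], [0.248, 0.691, -0.679]]
0.1 [0.30296685 0.60268894 0.22570174] [ 1.79913239e+02 -8.57361032e-03 -2.66926849e+01] 0.088022510858272
```

View pics/top0.png

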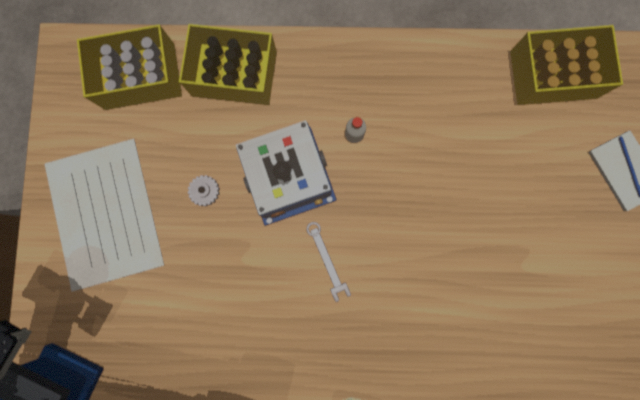

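View pics/side0.png

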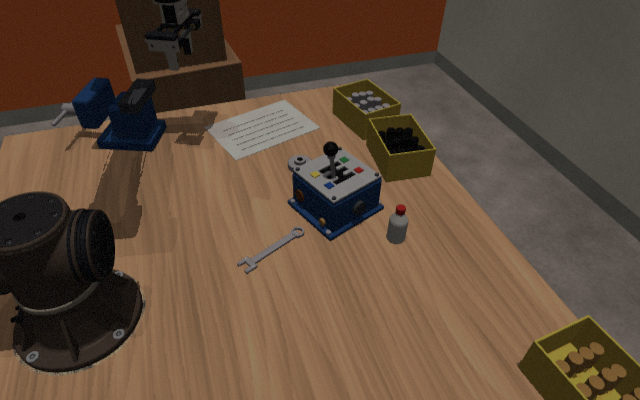

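Top view: the green tag is at (263,150), which is the far-left slot (+x,+y). Red is at (287,141), yellow (278,194), blue (302,184). The knob is near (283,172) in top and (331,149) in side. The gear (203,191) is to the left, the oil (356,128) is far right, and the wrench is in front at (325,262).

```bash
cat > h.py <<'E'
import numpy as np, cv2
def ray(c,uv):
    d=np.linalg.solve(c["intrinsics"],[uv[0],uv[1],1.]); return -c["R"].T@c["t"], c["R"].T@d
def plane(c,uv,z):
    o,d=ray(c,uv); return o+d*(z-o[2])/d[2]
def tri(c1,u1,c2,u2):
    o1,d1=ray(c1,u1);o2,d2=ray(c2,u2)
    s=np.linalg.lstsq(np.c_[d1,-d2],o2-o1,rcond=None)[0]
    a,b=o1+s[0]*d1,o2+s[1]*d2; return (a+b)/2, np.linalg.norm(a-b)
def blob(c,lo,hi,box):
    x0,y0,x1,y1=box; hsv=cv2.cvtColor(c["img"],cv2.COLOR_RGB2HSV)
    m=cv2.inRange(hsv,np.array(lo),np.array(hi)); w=np.zeros_like(m); w[y0:y1,x0:x1]=m[y0:y1,x0:x1]
    n,l,st,ce=cv2.connectedComponentsWithStats(w); i=1+np.argmax(st[1:,4]); return ce[i],st[i]
H=dict(green=((45,90,50),(80,255,255)),red=((0,120,80),(8,255,255)),yellow=((22,120,100),(34,255,255)),blue=((100,120,80),(125,255,255)))
E
python3 - <<'E'
from h import *
t=np.load("top0.npz");s=np.load("side0.npz")
P={}
for n,uv in dict(green=(263,150),red=(287,141),yellow=(278,194),blue=(302,184)).items():
    ce,st=blob(t,*H[n],(uv[0]-9,uv[1]-9,uv[0]+9,uv[1]+9)); P[n]=plane(t,ce,.112); print(n,ce.round(1),st[4],P[n].round(4))
c=sum(P.values())/4
ax=(P['green']+P['red']-P['yellow']-P['blue']); ay=(P['green']+P['yellow']-P['red']-P['blue'])
print("gate",c.round(4),"yaw",np.degrees(np.arctan2(ax[1],ax[0])),np.degrees(np.arctan2(-ay[0],ay[1])),np.linalg.norm(ax)/2,np.linalg.norm(ay)/2)
# knob in side view
ce,st=blob(s,(0,0,0),(180,255,45),(318,135,345,160)); print("side knob",ce,st)
a=cv2.resize(t["img"][125:210,235:335],None,fx=5,fy=5,interpolation=2); b=cv2.resize(s["img"][130:215,285:385],None,fx=4,fy=4,interpolation=2)
b=cv2.copyMakeBorder(b,0,a.shape[0]-b.shape[0],0,0,0)
im=np.hstack([a[:, :],b])[:, :, ::-1]; im=np.clip(im*1.6,0,255).astype(np.uint8); im=cv2.resize(im,None,fx=.85,fy=.85); print(im.shape); cv2.imwrite("pics/c1.png",im)
E
```

```text
green [262.6 149.3] 44 [0.6283 0.1889 0.112 ]
red [287.1 140.9] 56 [0.6466 0.1402 0.112 ]
yellow [277.2 192.5] 51 [0.542  0.1565 0.112 ]
blue [302.3 183.1] 19 [0.5617 0.1074 0.112 ]
gate [0.5946 0.1483 0.112 ] yaw 20.85427305877214 21.221653268008538 0.0916691281461563 0.05245410069001818
side knob [330.64516129 149.59139785] [324 142  17  18 186]
(361, 765, 3)
```

View pics/c1.png

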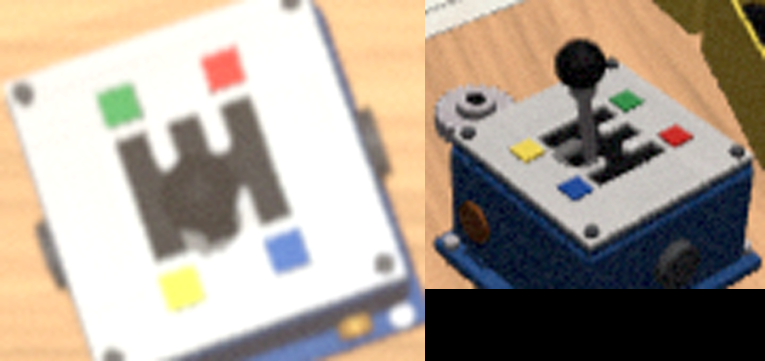

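```bash
python3 - <<'E'
from h import *
t=np.load("top0.npz");s=np.load("side0.npz")
ks,_=blob(s,(0,0,0),(180,255,45),(318,135,345,160))
g=np.array([.5946,.1483,0]);y=np.radians(21);R=np.array([[np.cos(y),-np.sin(y),0],[np.sin(y),np.cos(y),0],[0,0,1]])
for kt in ((283.2,170.9),(282.5,169)):
    p,e=tri(t,kt,s,ks); q=R.T@(p-g); print(p.round(4),e.round(4),q.round(4))
# side ray intersect y_h=0 plane
o,d=ray(s,ks); o2=R.T@(o-g);d2=R.T@d; q=o2-d2*o2[1]/d2[1]; print("side on mid plane",q.round(4), "shift",np.degrees(np.arctan2(q[0],q[2]-.03)))
E
```

```text
[0.5735 0.1378 0.1855] 0.0017 [-0.0234 -0.0022  0.1855]
[0.5758 0.1397 0.1839] 0.0013 [-0.0206 -0.0013  0.1839]
side on mid plane [-0.0203  0.      0.183 ] shift -7.570845472541635
```

Emit:
move_arm([
  [-1,0.019,-0.04,0.002,0,0,4],
  [-1,0.019,-0.04,0.002,0,0,4],
  [-1,0.019,-0.04,0.002,0,0,4],
  [-1,0.019,-0.04,0.002,0,0,4],
  [-1,0.019,-0.04,0.002,0,0,4],
  [-1,0.019,-0.04,0.002,0,0,4],
  [-1,0.019,-0.04,0.002,0,0,4],
  [-1,0.019,-0.04,0.002,0,0,4],
  [-1,0.019,-0.04,0.002,0,0,4],
  [-1,0.019,-0.04,0.002,0,0,4],
  [-1,0.019,-0.04,0,0,0,4],
  [-1,0.019,-0.04,0,0,0,4],
  [-1,0,0,0,0,0,0],
  [-1,0,0,0,0,0,0],
])

```text
time_s: 1.85
tcp_pos: [0.531, 0.1229, 0.2463]
eef_rot: [-180.0, 0.0, 21.2]
contact_force: [0.1, 0.4, 0.7]
gripper_width: 0.0002
gripper_force: 0.0
```

Emit:
move_arm([
  [-1,0,0,-0.027,0,0,0],
  [-1,0,0,-0.027,0,0,0],
  [-1,0,0,-0.027,0,0,0],
  [-1,0,0,0,0,0,0],
  [-1,0.007,0.0027,0,0,0,0],
  [-1,0.007,0.0027,0,0,0,0],
  [-1,0.0047,0.0018,0,0,0,0],
  [-1,0.0047,0.0018,0,0,0,0],
  [-1,0.0047,0.0018,0,0,0,0],
  [-1,0.0047,0.0018,0,0,0,0],
  [-1,0,0,0,0,0,0],
])

```text
time_s: 3.22
tcp_pos: [0.5644, 0.1358, 0.1655]
eef_rot: [180.0, -0.0, 21.3]
contact_force: [0.2, -0.7, 0.4]
gripper_width: 0.0007
gripper_force: 0.3
```

```bash
cat > look.py <<'E'
import sys; from h import *; from plant import vision, telemetry
n=sys.argv[1]; s=vision.capture("side"); st=telemetry.get_state()
g=np.array([.5946,.1483,0]);y=np.radians(21);R=np.array([[np.cos(y),-np.sin(y),0],[np.sin(y),np.cos(y),0],[0,0,1]])
print("tcp housing",(R.T@(st["tcp_pos"]-g)).round(4),"F housing",(R.T@st["contact_force"]).round(1))
b=cv2.resize(s["img"][110:200,270:390],None,fx=6,fy=6,interpolation=2)[:,:,::-1]
cv2.imwrite(f"pics/{n}.png",np.clip(b*1.6,0,255).astype(np.uint8))
np.savez(n+".npz",**s)
E
python3 look.py p1
```

```text
tcp housing [-0.0329 -0.0009  0.1655] F housing [-0.5  0.3  0.2]
```

View pics/p1.png

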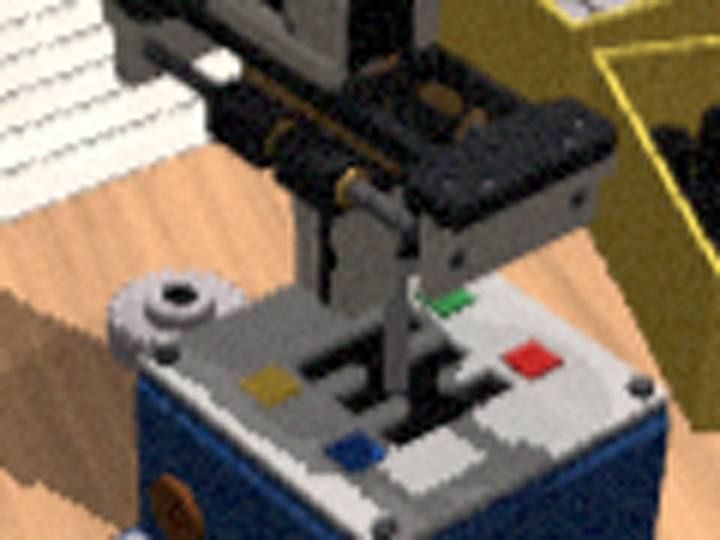

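The stem is visible from (397,285) to (397,385) in the crop, close to the centre of the gate. The knob is hidden behind the gripper. I'll put numbers on the lean.

```bash
cat > stem.py <<'E'
from h import *
g=np.array([.5946,.1483,0]);y=np.radians(21);R=np.array([[np.cos(y),-np.sin(y),0],[np.sin(y),np.cos(y),0],[0,0,1]])
def mid(c,uv,yh=0):
    o,d=ray(c,(270+(uv[0]+.5)/6-.5,110+(uv[1]+.5)/6-.5)); o=R.T@(o-g);d=R.T@d
    return o+d*(yh-o[1])/d[1]
E
python3 - <<'E'
from stem import *
s=np.load("p1.npz")
img=s["img"]
for row in (160,164,168,172):
    print(row,img[row,328:346].mean(1).astype(int))
for uv in ((400,300),(397,370)):
    q=mid(s,uv);print(q.round(4),np.arctan2(q[0],q[2]-.03).round(3))
# check gate centre in the side view
for n,uv in dict(green=(450,300),red=(532,360),yellow=(272,385),blue=(355,450)).items():
    ce=(270+uv[0]/6,110+uv[1]/6); print(n,(R.T@(plane(s,ce,.112)-g)).round(4))
E
```

```text
160 [ 51  48  49  52  50  53  50  38  45  45  74 102  66  47  57  54  56  57]
164 [ 64  64  57  52  35  26  44  42  43  44  15  16  49  61  68  88 122 120]
168 [ 5  0  0  3  3  8 40 45 42 43 53 60 50 37 28 17  7 18]
172 [62 62 62 18  0  5 42 40 44 43 14  6  6  6  4 55 63 66]
[-0.0019  0.      0.1462] -0.016
[-0.0019  0.      0.1115] -0.023
green [0.0444 0.0186 0.112 ]
red [ 0.0435 -0.0312  0.112 ]
yellow [-0.047   0.0215  0.112 ]
blue [-0.0472 -0.029   0.112 ]
```

Emit:
move_arm([
  [-1,0.0014,0.0005,0,0,0,0],
  [-1,0,0,0,0,0,0],
  [-1,-0.014,-0.0054,0,0,0,0],
  [-1,-0.014,-0.0054,0,0,0,0],
  [-1,0,0,0.035,0,0,0],
  [-1,0,0,0.035,0,0,0],
  [-1,0,0,0,0,0,0],
  [-1,0.0256,-0.0095,0,0,0,0],
  [-1,0.0256,-0.0095,0,0,0,0],
  [-1,0.0256,-0.0095,0,0,0,0],
  [-1,0,0,0,0,0,0],
])

```text
time_s: 4.65
tcp_pos: [0.6142, 0.096, 0.2341]
eef_rot: [180.0, 0.1, 21.2]
contact_force: [-0.6, -0.4, 0.2]
gripper_width: 0.0004
gripper_force: 0.0
```

```bash
python3 look.py p2
```

```text
tcp housing [-0.001  -0.0553  0.2344] F housing [-0.9  0.4  0. ]
```

View pics/p2.png

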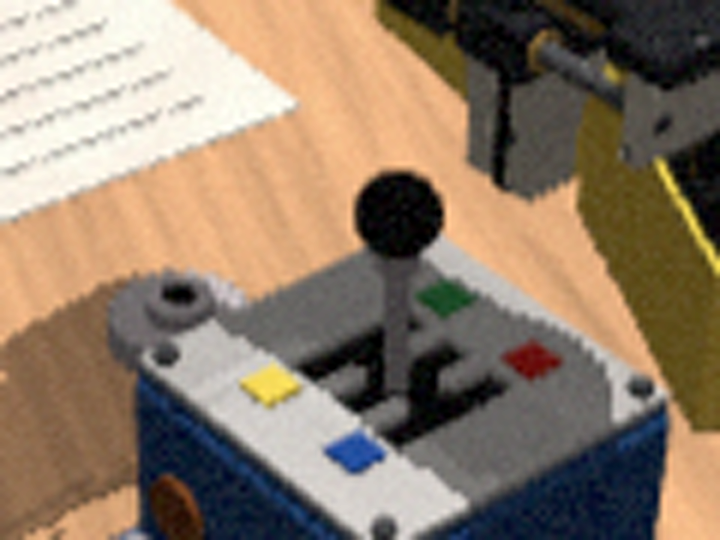

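The knob is clear of the gripper at (399,215) and the stem looks upright at the cross channel.

```bash
python3 - <<'E'
from stem import *
s=np.load("p2.npz")
for uv in ((399,215),(398,290),(397,370)):
  for yh in (0,-.005):
    q=mid(s,uv,yh);print(q.round(4),np.arctan2(q[0]+.0016,q[2]-.03).round(3))
E
```

```text
[-0.0043  0.      0.1873] -0.017
[-0.0089 -0.005   0.1921] -0.045
[-0.0032  0.      0.1516] -0.013
[-0.0078 -0.005   0.1567] -0.049
[-0.0019  0.      0.1115] -0.004
[-0.0065 -0.005   0.1169] -0.056
```

The lever is still about 5 mm short of centre (shift about -0.03), which fits the nominal finger geometry. I'll go back and push it to centre.

Emit:
move_arm([
  [-1,-0.0254,0.01,0,0,0,0],
  [-1,-0.0254,0.01,0,0,0,0],
  [-1,-0.0254,0.01,0,0,0,0],
  [-1,0,0,0,0,0,0],
  [-1,0,0,-0.035,0,0,0],
  [-1,0,0,-0.034,0,0,0],
  [-1,0,0,0,0,0,0],
  [-1,0.011,0.0042,0,0,0,0],
  [-1,0.011,0.0042,0,0,0,0],
  [-1,0.005,0.0019,0,0,0,0],
  [-1,0.005,0.0019,0,0,0,0],
  [-1,0,0,0,0,0,0],
  [-1,0,0,0,0,0,0],
])

```text
time_s: 6.32
tcp_pos: [0.57, 0.1391, 0.1666]
eef_rot: [-180.0, -0.0, 21.3]
contact_force: [0.3, -0.2, -0.5]
gripper_width: 0.0003
gripper_force: 0.0
```

```bash
python3 look.py p3
```

```text
tcp housing [-0.0263  0.0002  0.1666] F housing [-0.4  0.5  0.7]
```

Emit:
move_arm([
  [-1,-0.0155,-0.0059,0,0,0,0],
  [-1,-0.0155,-0.0059,0,0,0,0],
  [-1,0,0,0.035,0,0,0],
  [-1,0,0,0.034,0,0,0],
  [-1,0,0,0,0,0,0],
  [-1,0.025,-0.01,0,0,0,0],
  [-1,0.025,-0.01,0,0,0,0],
  [-1,0.025,-0.01,0,0,0,0],
  [-1,0,0,0,0,0,0],
  [-1,0,0,-0.035,0,0,0],
  [-1,0,0,-0.034,0,0,0],
  [-1,0,0,0,0,0,0],
])

```text
time_s: 7.88
tcp_pos: [0.6111, 0.0966, 0.1639]
eef_rot: [-180.0, 0.3, 21.3]
contact_force: [-1.1, 0.3, 0.1]
gripper_width: 0.0006
gripper_force: 0.0
```

```bash
python3 look.py p4
```

```text
tcp housing [-0.0014 -0.0543  0.1662] F housing [-0.3  0.4  0.6]
```

View pics/p4.png

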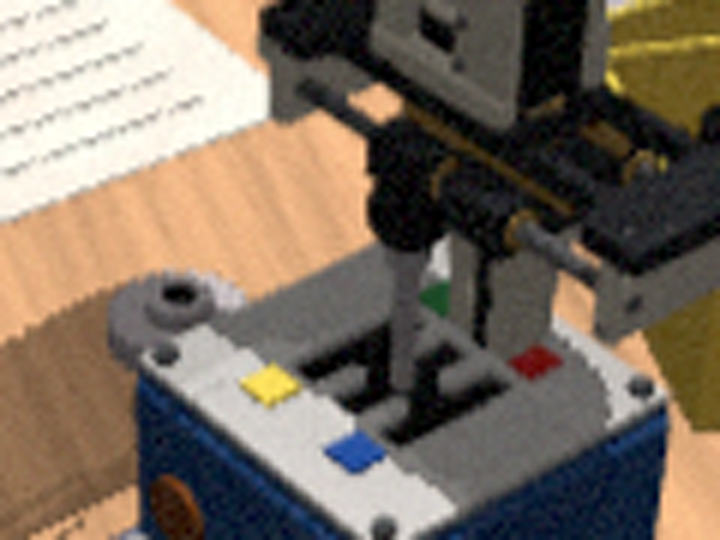

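The stem is now centred in the cross channel, at (403,385) in the crop. Next is the push along +y.

Emit:
move_arm([
  [-1,-0.0025,0.0065,0,0,0,0],
  [-1,-0.0025,0.0065,0,0,0,0],
  [-1,-0.0018,0.0047,0,0,0,0],
  [-1,-0.0018,0.0047,0,0,0,0],
  [-1,-0.0018,0.0047,0,0,0,0],
  [-1,-0.0018,0.0047,0,0,0,0],
  [-1,-0.0018,0.0047,0,0,0,0],
  [-1,-0.0018,0.0047,0,0,0,0],
  [-1,-0.0018,0.0047,0,0,0,0],
  [-1,-0.0018,0.0047,0,0,0,0],
  [-1,0,0,0,0,0,0],
  [-1,0,0,0,0,0,0],
])

```text
time_s: 9.43
tcp_pos: [0.5945, 0.148, 0.1665]
eef_rot: [-180.0, 0.0, 21.3]
contact_force: [-1.0, -0.1, 0.8]
gripper_width: 0.0002
gripper_force: 0.0
```

```bash
python3 look.py p5
```

```text
tcp housing [-0.0002 -0.0004  0.1665] F housing [-0.5  1.1 -0.2]
```

View pics/p5.png

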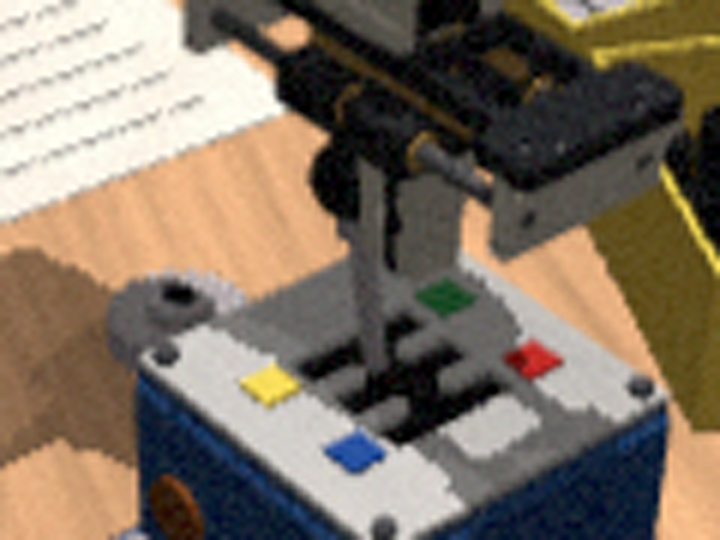

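The lever is passing along the cross channel. I'll continue about 13 mm.

Emit:
move_arm([
  [-1,-0.0013,0.0033,0,0,0,0],
  [-1,-0.0013,0.0033,0,0,0,0],
  [-1,-0.0011,0.0028,0,0,0,0],
  [-1,-0.0011,0.0028,0,0,0,0],
  [-1,0,0,0,0,0,0],
  [-1,0,0,0,0,0,0],
])

```text
time_s: 10.22
tcp_pos: [0.5898, 0.1603, 0.1667]
eef_rot: [-180.0, -0.0, 21.3]
contact_force: [-0.0, 0.6, 1.8]
gripper_width: 0.0003
gripper_force: 0.0
```

```bash
python3 look.py p6
```

```text
tcp housing [-0.0002  0.0128  0.1666] F housing [0.3 0.1 0.3]
```

View pics/p6.png

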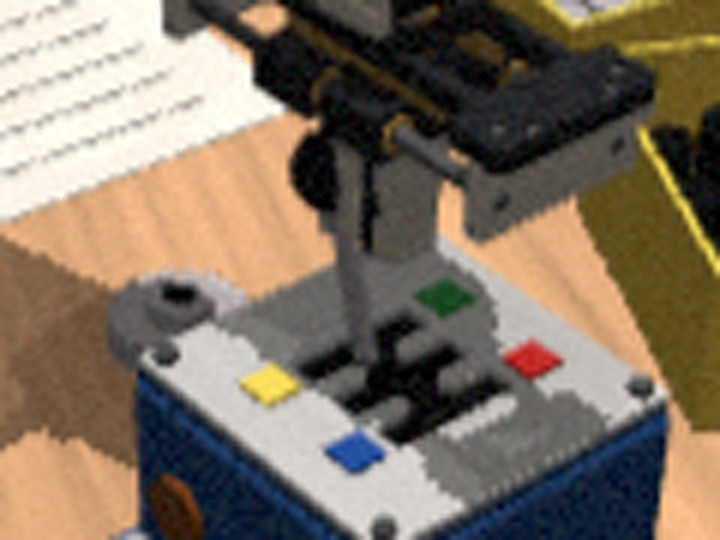

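The stem is in line with the green/yellow slot, at (358,355) in the crop. I'll move behind the knob and push toward +x.

Emit:
move_arm([
  [-1,0.0054,-0.014,0,0,0,0],
  [-1,0,0,0.035,0,0,0],
  [-1,0,0,0.035,0,0,0],
  [-1,0,0,0,0,0,0],
  [-1,-0.0233,0.0096,0,0,0,0],
  [-1,-0.0233,0.0096,0,0,0,0],
  [-1,-0.0233,0.0096,0,0,0,0],
  [-1,0,0,0,0,0,0],
  [-1,0,0,-0.037,0,0,0],
  [-1,0,0,-0.037,0,0,0],
  [-1,0,0,0,0,0,0],
])

```text
time_s: 11.65
tcp_pos: [0.524, 0.1733, 0.1597]
eef_rot: [179.9, 0.3, 21.3]
contact_force: [-0.8, -0.5, 0.6]
gripper_width: 0.0002
gripper_force: 0.0
```

```bash
python3 look.py p7
```

```text
tcp housing [-0.0555  0.0488  0.1618] F housing [ 0.6 -1.1  0.1]
```

View pics/p7.png

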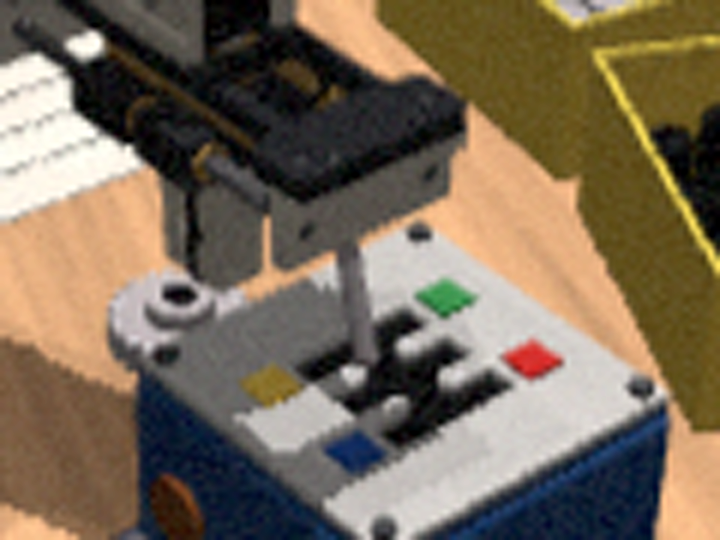

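The finger is behind the lever and the stem is at (362,358). Pushing toward green.

Emit:
move_arm([
  [-1,0.0075,0.0029,0,0,0,0],
  [-1,0.0075,0.0029,0,0,0,0],
  [-1,0.0075,0.0029,0,0,0,0],
  [-1,0.0047,0.0018,0,0,0,0],
  [-1,0.0047,0.0018,0,0,0,0],
  [-1,0.0047,0.0018,0,0,0,0],
  [-1,0.0047,0.0018,0,0,0,0],
  [-1,0.0047,0.0018,0,0,0,0],
  [-1,0,0,0,0,0,0],
  [-1,0,0,0,0,0,0],
])

```text
time_s: 12.95
tcp_pos: [0.5714, 0.1926, 0.1625]
eef_rot: [-180.0, -0.0, 21.3]
contact_force: [-0.6, 0.0, -1.1]
gripper_width: 0.0002
gripper_force: 0.0
```

```bash
python3 look.py p8
```

```text
tcp housing [-0.0058  0.0498  0.1626] F housing [ 0.1 -0.1  0.3]
```

View pics/p8.png

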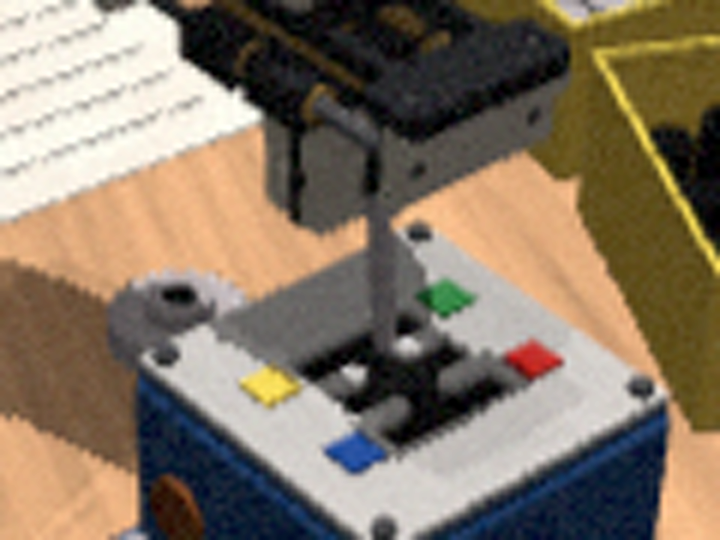

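The stem (383,340) has entered the green slot. I'll continue to the end.

Emit:
move_arm([
  [-1,0.0047,0.0018,0,0,0,0],
  [-1,0.0047,0.0018,0,0,0,0],
  [-1,0.0047,0.0018,0,0,0,0],
  [-1,0.0047,0.0018,0,0,0,0],
  [-1,0.0037,0.0014,0,0,0,0],
  [-1,0.0019,0.0007,0,0,0,0],
  [-1,0,0,0,0,0,0],
  [-1,0,0,0,0,0,0],
])

```text
time_s: 14.0
tcp_pos: [0.5956, 0.2018, 0.1626]
eef_rot: [-180.0, -0.0, 21.3]
contact_force: [-1.2, -0.6, 0.0]
gripper_width: 0.0002
gripper_force: 1.0
```

```bash
python3 look.py p9
```

```text
tcp housing [0.0202 0.0496 0.1626] F housing [-1.4 -0.2 -1.6]
```

Emit:
move_arm([
  [-1,0.0009,0.0004,0,0,0,0],
  [-1,0.0009,0.0004,0,0,0,0],
  [-1,0,0,0,0,0,0],
])

```text
time_s: 14.42
tcp_pos: [0.5966, 0.2022, 0.1624]
eef_rot: [180.0, 0.1, 21.3]
contact_force: [-5.2, -1.1, 0.3]
gripper_width: 0.0006
gripper_force: 3.0
```

Against the stop (5 N). I'll back off and rise clear.

Emit:
move_arm([
  [-1,-0.014,-0.0054,0,0,0,0],
  [-1,-0.018,-0.007,0,0,0,0],
  [-1,-0.018,-0.007,0,0,0,0],
  [-1,0,0,0.05,0,0,0],
  [-1,-0.04,0.04,0.04,0,0,0],
  [-1,-0.04,0.04,0.02,0,0,0],
  [-1,-0.04,0.04,0,0,0,0],
  [-1,-0.03,0.04,0,0,0,0],
  [-1,0,0,0,0,0,0],
  [-1,0,0,0,0,0,0],
])

```text
time_s: 15.68
tcp_pos: [0.4013, 0.3395, 0.2692]
eef_rot: [-179.9, -0.1, 21.4]
contact_force: [0.2, -0.3, -0.7]
gripper_width: 0.0004
gripper_force: 0.0
```

```bash
python3 look.py p10; python3 - <<'E'
from stem import *
from plant import vision
a=cv2.imread("pics/p10.png"); t=vision.capture("top")["img"]
b=np.clip(cv2.resize(t[120:210,230:340],None,fx=3,fy=3)[:,:,::-1]*1.3,0,255).astype(np.uint8)
a=cv2.resize(a,None,fx=.6,fy=.6); b=cv2.resize(b,(int(b.shape[1]*a.shape[0]/b.shape[0]),a.shape[0])); o=np.hstack([a,b]);o=cv2.resize(o,(min(800,o.shape[1]),o.shape[0])); print(o.shape);cv2.imwrite("pics/f.png",o)
E
```

```text
tcp housing [-0.1118  0.2472  0.269 ] F housing [-0.4 -1.  -0.7]
(324, 800, 3)
```

View pics/f.png

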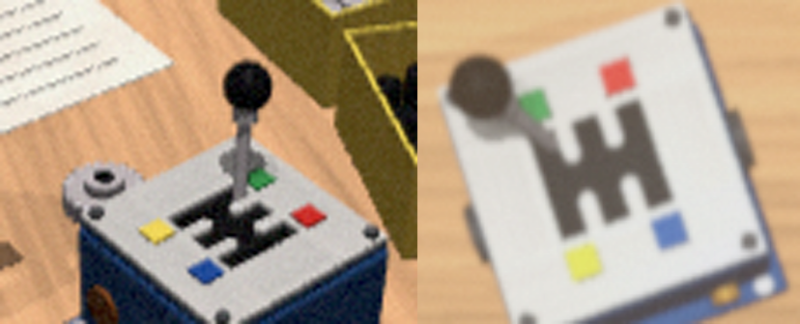

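The lever sits at the end of the green slot. The knob is at (480,85) in the top crop, beside the green tag, and the arm is clear.

```bash
python3 -c "
from plant import workorder; print(workorder.close_job())"
```

```text
the job is handed in; nothing more can be done
None
```

The lever is fully home in the green-tagged slot, pushed there without gripping it; the arm is clear, and the job was handed in at about 16 s (no verdict was returned).

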